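# Reset the tripped breaker in the bench power box

## Task

One of the three breakers in the grey bench power box has tripped. Swing the front latch lever free, open the lid all the way, switch the tripped breaker back on so that all three are on, then shut the lid, pressing it down until it snaps fully home past its catch, and swing the latch back over to lock it. Press only as hard as the parts need, and leave the tools and parts lying around the box where they are.

Things in the scene. Friction and masses are not known exactly. Their poses are not given: they have to be found in the camera images.
- box: (sizes in mm throughout) grey steel power box, 130 deep (x) by 220 wide (y), rim 80 high, fixed to the bench; with its lid shut the flat lid top is 100 high. Origin: centre of its underside. x points from the latch (front) to the hinge (back), y to its left, z up. Inside, a face plate carries three white breakers side by side (36 wide, 54 apart in y), their faces at 82.5 high.
- latch (a joint): steel latch lever, upright on the middle of the box's front, turning on a pin along the box's y at (-77, 0, 35) in the box frame. 0: upright, its nose over the lid's keeper lip, lid locked. Grows as its top swings out, away from the box, to a stop at 0.6 rad. Over-centre spring: about 0.4 N m to start it from either end; past 0.3 rad it flips to the other end by itself.
- latch_tab (a point): middle of the top edge of the lever's thumb tab, at (-101, 0, 142) in the box frame when latched. Tab: 34 wide, 6 thick, standing 40 above the lid top's level, 30 in front of the lid's front edge (inner face about at x = -94). Swung out, its top edge is at (-157, 0, 110); follow its arc, as finger pads stick to it. Free it by pushing its inner side outward, lock it by pushing its outer side in.
- lid (a joint): the grey lid, a hood 20 deep, 0.30 to 0.44 kg, hinged along the box's back rim. 0: shut; grows as it opens, to a stop at 1.6 rad; stiff hinge: it stays where it is left. A ball catch at the front holds it: lifting it off takes 15 to 20 N at the handle; coming down, it meets the catch at about 0.11 rad and must be pressed there with 10 to 15 N at the front edge to snap to 0.
- lid_handle (a point): middle of the round steel bar of the lid's bow handle, diameter 10, 90 long along the box's y, at (-35, 0, 132) in the box frame when shut; its axis is 32 above the lid top, free below between the two legs. Moves with the lid. With the lid open beyond 1.35 rad the keeper lip (24 wide, sticking out 24 from the lid's front) stands up to 55 above the bar, just in front of it.
- lid_front (a point): point on the flat lid top, 5 behind the middle of its front edge, at (-60, 0, 100) in the box frame when shut: the place to press the lid home (or anywhere along the front edge). Moves with the lid. Below it, inside the lid, a steel striker tongue, 18 wide, reaches 16 below the lid's rim.
- lid_hinge (a point): middle of the lid's hinge axis, at (65, 0, 80) in the box frame; the axis runs along the box's y.
- toggle1 (a joint): black toggle bar of breaker 1. 0: off or tripped, leaning 0.4 rad towards the box's front; 0.8: on, leaning 0.4 rad towards the hinge. Snaps over at 0.4; 2 to 5 N at its tip moves it. Which of the three stands left, middle or right varies; the breakers look alike.
- toggle1_tip (a point): top of the toggle bar of breaker 1, 30 wide (along the box's y), 6 thick, standing 13 above the breaker's face, 96 above the box's underside and 11 before or behind the box's middle (x); it turns on an axis along the box's y, 26 lower, at x = 0 in the box frame.
- toggle2 (a joint): black toggle bar of breaker 2. 0: off or tripped, leaning 0.4 rad towards the box's front; 0.8: on, leaning 0.4 rad towards the hinge. Snaps over at 0.4; 2 to 5 N at its tip moves it. Which of the three stands left, middle or right varies; the breakers look alike.
- toggle2_tip (a point): top of the toggle bar of breaker 2, 30 wide (along the box's y), 6 thick, standing 13 above the breaker's face, 96 above the box's underside and 11 before or behind the box's middle (x); it turns on an axis along the box's y, 26 lower, at x = 0 in the box frame.
- toggle3 (a joint): black toggle bar of breaker 3. 0: off or tripped, leaning 0.4 rad towards the box's front; 0.8: on, leaning 0.4 rad towards the hinge. Snaps over at 0.4; 2 to 5 N at its tip moves it. Which of the three stands left, middle or right varies; the breakers look alike.
- toggle3_tip (a point): top of the toggle bar of breaker 3, 30 wide (along the box's y), 6 thick, standing 13 above the breaker's face, 96 above the box's underside and 11 before or behind the box's middle (x); it turns on an axis along the box's y, 26 lower, at x = 0 in the box frame.
- bearing: bystander: steel ball bearing, 52 outside, 15 high, lying flat left of the box. Origin: centre of its underside.
- socket: bystander: steel wrench socket, 26 in diameter, 38 high, standing near the box's front left corner. Origin: centre of its underside.
- pliers: bystander: pliers with red grips, 160 long, lying right of the box. Origin: near the middle of its length, on the bench.
- screwdriver: bystander: screwdriver with a red handle, lying left of the box, beyond the bearing. Origin: middle of its length, on the bench.

How it is judged (in metres and radians):
On the way, in this order (a step that is already met when the one before it is completed fails the run):
1. the latch lever is swung out and free while the lid is still down (value of joint latch above 0.5 rad and value of joint lid below 0.1 rad), for 0.1 s.
2. the lid is opened all the way (value of joint lid above 1.45 rad), for 0.2 s.
3. the tripped breaker is switched on, with the lid open (value of joint toggle1 above 0.65 rad and value of joint lid above 1.3 rad), for 0.2 s.
4. the lid is pressed fully home past its catch while the latch is still free (value of joint lid below 0.025 rad and value of joint latch above 0.45 rad), for 0.2 s.
At the end, for the whole second after the job is handed in: The lid is fully down (under 0.025 rad), the latch lever is home over its keeper (under 0.06 rad), all three toggles are on (over 0.65 rad), and the bearing, socket, pliers and screwdriver lie within 30 mm of where they were (value of joint lid below 0.025 rad and value of joint latch below 0.06 rad and value of joint each of toggle1, toggle2, toggle3 above 0.65 rad and distance of each of bearing, socket, pliers, screwdriver from where it was at the start of the episode below 0.03 m); the robot touches nothing.
It fails at once if the front edge of the lid is pressed down with over 60 N (contact force between the fingers and box above 60 N and value of joint lid below 0.3 rad and x of the grasp point in the frame of box between -0.085 and -0.05 m).
It also fails if it takes over 72 s, if anything falls off the work surface, if the arm or the gripper's body presses on something with over 40 N, if the wrist force passes 120 N, or if a joint passes its speed limit or range.

## Robot

A 6-joint arm with a two-finger parallel gripper is mounted at the origin on the work surface. World frame = base frame: x ahead of the robot, y to its left, z up, the work surface at z = 0. Lengths are in mm, angles in rad, forces in N, time in s.
With the tool pointing down it reaches from about 275 to 1000 mm from the base axis. Payload 8.4 kg.
Tool frame: the origin (TCP) lies between the finger pads; the fingertips stand 17 mm ahead of it and the grasp point (between the pads) lies 2 mm behind it; z points along the fingers, y is the line along which they close (so a half turn about z gives the same grasp; the last joint's range is limited). The gripper opens to 85 mm and grips with 20 to 120 N. Pads are 22 mm wide; open, the fingers measure 114 mm over their backs; the gripper's body (76 mm by 85 mm) begins 54 mm behind the grasp point. The pads swing forward as they close: fully open they stand 13 mm farther back than shut.
Start: joints at [1.256, 0.353, 1.633, -0, 1.155, -0.002], TCP at [192.326, 594.675, 248.281] pointing down, gripper open.
Joint ranges: [-2.63, 2.63], [-0.92, 2.1], [0.06, 2.66], [-1.3, 4.44], [0, 2.69], [-3.02, 3.02]. Speed limits (rad/s): [2.22, 2.22, 2.79, 3.14, 3.14, 3.14].

## Interface

Orientations are given as [roll, pitch, yaw] about the fixed x, y, z axes, in that order (R = Rz(yaw) Ry(pitch) Rx(roll)).
In Python, from rig import sense, grab_frame, sign_off gives the robot as it stands. The module is installed in compiled form; this text tells all that it offers.
- The arm moves only by the tool send_rows, never from a script. Its argument "moves" is a list that holds one entry, the list of rows, each a list of 7 numbers: the shift along the world's x, y, z in m, then the turn, a rotation vector about the world's x, y, z in rad, then the opening, from -1 (shut) to 1 (fully open). In form: [[[dx, dy, dz, rx, ry, rz, jaw], ...]]. A call has 1 to 10 rows; each row shifts and turns the commanded pose from where the row before left it; what a row does not reach is not made up. A row lasts 1/10 s, in which the tool goes at most 50 mm and 8.59 degrees, less where a joint would pass 70% of its speed; a pose out of reach is approached as far as the arm can. A call with a gripper value outside its range is refused whole. The fingers move at their own pace and stop on an object; "grip_force" is the grip in N (left out, the last holds). Time passes only in rows, so rows that do not move let the fingers close. It gives the time, the measured TCP pose, the force, the opening and the grip force at its end, in the units of the state.
- sense(): the state, without advancing time (a new reading comes with each control period).
- grab_frame(name): name is "side" or "top"; returns a dict with "img" (480x640x3 uint8, red, green, blue), "mtx" (3x3 intrinsics, pixels), "rvec" (rotation vector, rad) and "tvec" (3), from world to camera coordinates, as OpenCV has them. Camera axes: x right, y down, z forward; pixel columns grow to the right and rows downward; lengths in mm; the calibration is good to about 2 mm. A picture is of the moment at which its call begins. There is no depth.
- sign_off(): hands the job in; it is judged then, once.
The state is a dict: "clock": time; "qpos": joint angles; "qvel": joint speeds; "joint_efforts": joint torques, N m; "eef_pos": TCP position; "tcp_rot": TCP orientation; "contact_force": force on the tool from outside, world axes, zero at the start; "wrist_torque": the same for the moment, N m; "opening": opening from 0.0 (shut) to 1.0 (fully open); "grasp_force": force on a finger pad.
Only numpy, scipy, OpenCV 4.12 (cv2) and the standard library are available. Lean on these libraries where they do the work, as an engineer would, in place of code of your own. Each camera call takes 0.05 s, during which the arm holds its last target. There are 200 camera calls.

## Working session

There is one attempt and no reset: what is moved stays moved. The work goes in short steps, Python scripts to look and compute and a tool call to move; the robot and the scene stay as the last step left them, time stands still between calls to the robot, and variables do not carry over. Pictures are saved under pics/ and viewed, at most 10 in all, crops included, and the job is handed in when it is done.

Besides the shell and the picture viewer there is one more tool, called after ">>>" as name([rows], argument=value, ...), one row to a line, values as JSON. send_rows: Moves the arm, as the interface text tells. Its arguments: {"type":"object","properties":{"moves":{"type":"array"},"grip_force":{"type":"number"}},"required":["moves"]}

```bash
mkdir -p pics; ls; cat > h.py <<'E'
import numpy as np, cv2
from rig import sense, grab_frame, sign_off
def save(n,f):
    d=grab_frame(n); cv2.imwrite(f'pics/{f}.png',d['img'][:,:,::-1]); 
    np.savez(f'pics/{f}.npz',**d); return d
def cast(d,uv,z):
    R=cv2.Rodrigues(np.array(d['rvec'],float))[0]; t=np.array(d['tvec'],float).ravel()
    c=-R.T@t; r=R.T@np.linalg.inv(d['mtx'])@np.array([uv[0],uv[1],1.])
    return c+r*(z-c[2])/r[2]
def proj(d,p):
    return cv2.projectPoints(np.array(p,float).reshape(-1,1,3),np.array(d['rvec'],float),np.array(d['tvec'],float),d['mtx'],None)[0].reshape(-1,2)
E
python3 -c "
from h import *
save('top','t0');save('side','s0');print(sense())"
```

```text
pics
{'clock': 0.1, 'qpos': array([ 1.25559571e+00,  3.53583144e-01,  1.63403388e+00,  2.90917227e-06,
        1.15522958e+00, -2.38693822e-03]), 'qvel': array([-0.00118577,  0.00142457, -0.00292862, -0.00089446, -0.00218292,
       -0.00047906]), 'joint_efforts': array([-4.47204984e-04, -6.06355405e+01, -3.42816138e+01, -5.63359151e-05,
        3.95262701e-03,  4.05916103e-05]), 'eef_pos': array([192.2026775 , 594.29110879, 247.6451728 ]), 'tcp_rot': array([-3.14033872e+00, -5.65316205e-06,  2.82877780e+00]), 'contact_force': array([ 0.79017275,  0.93953175, -0.0575693 ]), 'wrist_torque': array([ 0.01871567, -0.00406384, -0.00812522]), 'grasp_force': 0.0, 'opening': 1.0012537332202345}
```

View pics/t0.png

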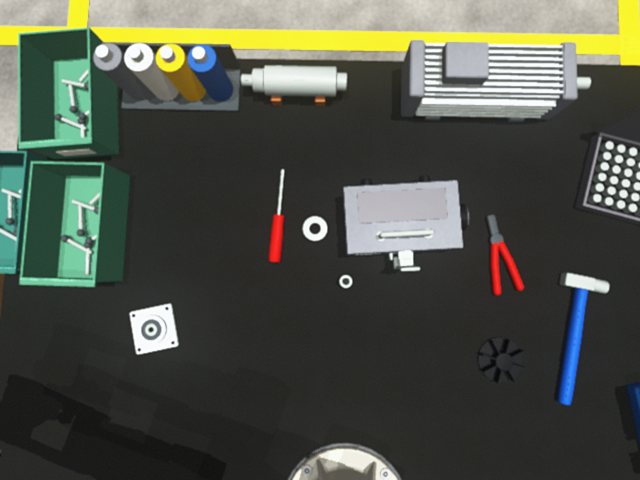

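View pics/s0.png

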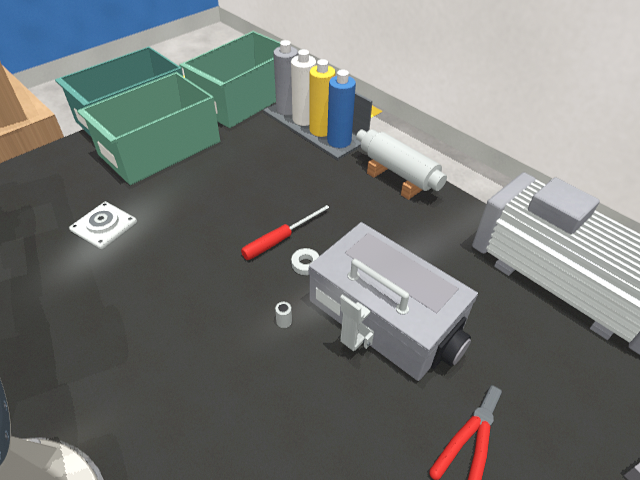

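Top view: the lid spans about (345,186) to (464,250), the handle bar lies at about (377..432,234), and the latch tab is at about (405,262), facing the robot. In the side view the lid is shut and the latch upright at (350,320). Next I'll measure the lid outline.

```bash
cat > m.py <<'E'
from h import *
d=dict(np.load('pics/t0.npz')); s=dict(np.load('pics/s0.npz'))
g=cv2.cvtColor(d['img'],cv2.COLOR_RGB2GRAY)
m=((g>110)*255).astype(np.uint8); m[:165]=0;m[300:]=0;m[:,:335]=0;m[:,475:]=0
m=cv2.morphologyEx(m,cv2.MORPH_OPEN,np.ones((21,21)))
c=max(cv2.findContours(m,0,2)[0],key=cv2.contourArea)
q=cv2.boxPoints(cv2.minAreaRect(c)); P=np.array([cast(d,p,100) for p in q])
print(q.round(1),P.round(1),[np.linalg.norm(P[i]-P[i-1]).round(1) for i in range(4)])
b=((g>205)*255).astype(np.uint8); b[:226]=0;b[242:]=0;b[:,:370]=0;b[:,440:]=0
ys,xs=np.nonzero(b); print('handle px',xs.min(),xs.max(),ys.mean(),cast(d,[xs.mean(),ys.mean()],135))
for x in (xs.min(),xs.max()):
  k=abs(xs-x)<8; print(cast(d,[x,ys[k].mean()],135))
cv2.imwrite('pics/c.png',np.vstack([cv2.resize(d['img'][170:290,330:480,::-1],None,fx=4,fy=4)]))
cv2.imwrite('pics/cs.png',cv2.resize(s['img'][210:390,280:490,::-1],None,fx=3,fy=3,interpolation=2))
E
python3 m.py
```

```text
[[343.  185.9]
 [458.  179.6]
 [461.8 247.3]
 [346.8 253.7]] [[ 642.2   21.1  100. ]
 [ 659.9 -200.3  100. ]
 [ 529.  -207.3  100. ]
 [ 510.9   10.9  100. ]] [np.float64(131.6), np.float64(222.2), np.float64(131.0), np.float64(218.9)]
handle px 373 439 233.8647619047619 [548.70327839 -93.77803427 135.        ]
[547.97082843 -35.34945385 135.        ]
[ 545.76809258 -155.92810541  135.        ]
```

View pics/c.png

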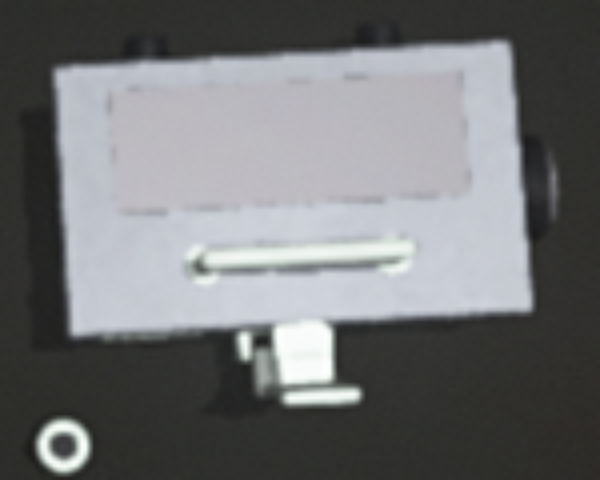

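View pics/cs.png

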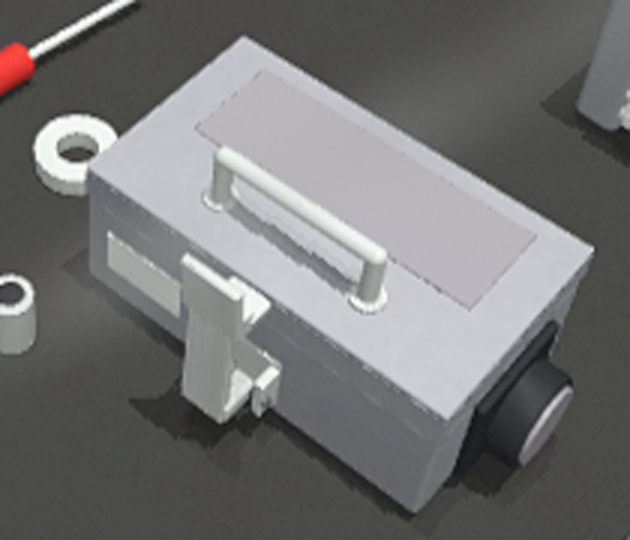

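Crops: the lid quad is clean. The tab's top edge spans (282..362, 396) in the top crop, and the handle bar runs from (195,258) to (410,247). I'll check the box pose against the handle and tab in both views.

```bash
cat >> h.py <<'E'
def box(C=(585.5,-94.0),yaw=0.077):
    c,s=np.cos(yaw),np.sin(yaw); R=np.array([[c,-s,0],[s,c,0],[0,0,1]])
    return lambda p: np.atleast_2d(p)@R.T+np.array([*C,0])
E
python3 -c "
from h import *
B=box()
d=dict(np.load('pics/t0.npz')); s=dict(np.load('pics/s0.npz'))
pts=[[-101,17,142],[-101,-17,142],[-35,45,132],[-35,-45,132],[-65,110,100],[-65,-110,100],[65,110,100],[65,-110,100]]
W=B(pts);print(W.round(1))
print(((proj(d,W)-[330,170])*4).round(0).tolist());print(((proj(s,W)-[280,210])*3).round(0).tolist())"
```

```text
[[ 483.5  -84.8  142. ]
 [ 486.1 -118.7  142. ]
 [ 547.1  -51.8  132. ]
 [ 554.1 -141.6  132. ]
 [ 512.2   10.7  100. ]
 [ 529.2 -208.7  100. ]
 [ 641.8   20.7  100. ]
 [ 658.8 -198.7  100. ]]
[[281.0, 397.0], [356.0, 394.0], [207.0, 257.0], [403.0, 247.0], [67.0, 332.0], [530.0, 309.0], [53.0, 64.0], [509.0, 40.0]]
[[177.0, 252.0], [236.0, 294.0], [221.0, 154.0], [372.0, 255.0], [82.0, 162.0], [442.0, 418.0], [241.0, 32.0], [592.0, 248.0]]
```

>>> send_rows([
  [[0.02,-0.043,0,0,0,-0.12,-1],[0.02,-0.043,0,0,0,-0.12,-1],[0.02,-0.043,0,0,0,-0.12,-1],[0.02,-0.043,0,0,0,-0.12,-1],[0.02,-0.043,0,0,0,-0.12,-1],[0.02,-0.043,0,0,0,-0.12,-1],[0.02,-0.043,0,0,0,-0.12,-1],[0.02,-0.043,0,0,0,-0.12,-1],[0.02,-0.043,0,0,0,-0.12,-1],[0.02,-0.043,0,0,0,-0.1,-1]],
])

```text
clock: 1.1
eef_pos: [392.6, 162.8, 248.3]
tcp_rot: [3.141, -0.0, 1.644]
contact_force: [1.3, 0.0, 0.6]
opening: -0.002
grasp_force: 0.0
```

>>> send_rows([
  [[0.02,-0.043,0,0,0,0,-1],[0.02,-0.043,0,0,0,0,-1],[0.02,-0.043,0,0,0,0,-1],[0.02,-0.043,0,0,0,0,-1],[0.02,-0.043,0,0,0,0,-1],[0.02,-0.046,0,0,0,0,-1],[0,0,0,0,0,0,-1],[0,0,0,0,0,0,-1]],
])

```text
clock: 1.9
eef_pos: [512.0, -97.1, 247.7]
tcp_rot: [-3.14, -0.001, 1.646]
contact_force: [-0.0, -0.6, 0.0]
opening: 0.001
grasp_force: 0.0
```

>>> send_rows([
  [[0.0,-0.003,-0.03,0,0,0,-1],[0,0,-0.03,0,0,0,-1],[0,0,-0.03,0,0,0,-1],[0,0,-0.016,0,0,0,-1],[0,0,0,0,0,0,-1]],
])

```text
clock: 2.4
eef_pos: [510.0, -97.5, 140.1]
tcp_rot: [-3.137, -0.002, 1.65]
contact_force: [0.1, 0.9, 0.3]
opening: 0.002
grasp_force: 0.0
```

```bash
python3 -c "
from h import *
d=save('side','s1');cv2.imwrite('pics/cs1.png',cv2.resize(d['img'][150:390,250:490,::-1],None,fx=2.4,fy=2.4,interpolation=2));print(sense()['eef_pos'],sense()['contact_force'])"
```

```text
[511.12357948 -97.8620538  141.59417752] [1.31422312 0.15994203 0.56963199]
```

View pics/cs1.png

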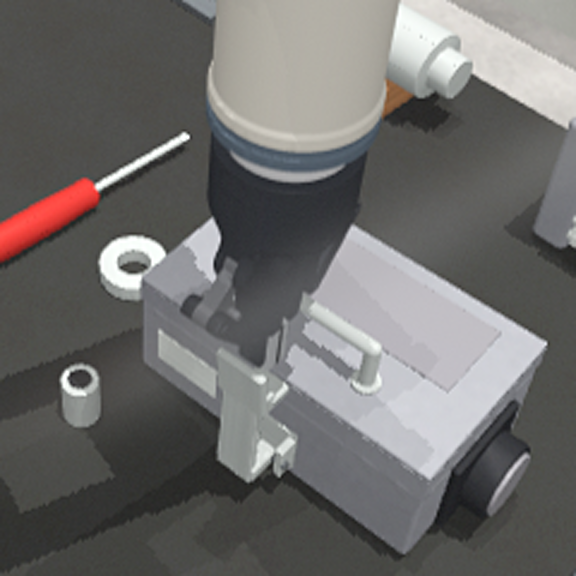

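The closed fingertips sit between the tab (about 240,370) and the handle (about 330,320), clear of both. Now push the tab out along its arc.

>>> send_rows([
  [[-0.006,0,0,0,0,0,-1],[-0.006,0,0,0,0,0,-1],[-0.006,0,-0.002,0,0,0,-1],[-0.006,0,-0.002,0,0,0,-1],[-0.006,0,-0.002,0,0,0,-1],[-0.006,0,-0.002,0,0,0,-1],[-0.006,-0.001,-0.002,0,0,0,-1],[-0.006,0,-0.002,0,0,0,-1],[0,0,0,0,0,0,-1],[0,0,0,0,0,0,-1]],
])

```text
clock: 3.45
eef_pos: [464.0, -100.2, 130.2]
tcp_rot: [-3.141, -0.0, 1.649]
contact_force: [-0.6, 0.2, -0.2]
opening: -0.003
grasp_force: 0.0
```

```bash
python3 -c "
from h import *
d=save('side','s2');cv2.imwrite('pics/cs2.png',cv2.resize(d['img'][210:390,250:490,::-1],None,fx=2,fy=2,interpolation=2));print(sense()['eef_pos'],sense()['contact_force'])
W=box((584.3,-94.5))([[-157,17,110],[-157,-17,110]]);print((proj(d,W)-[250,210])*2)"
```

```text
[ 464.34288291 -100.2020425   130.28088148] [0.55030643 0.05072387 0.56204668]
[[120.93183658 247.44923225]
 [158.9376859  277.63308511]]
```

View pics/cs2.png

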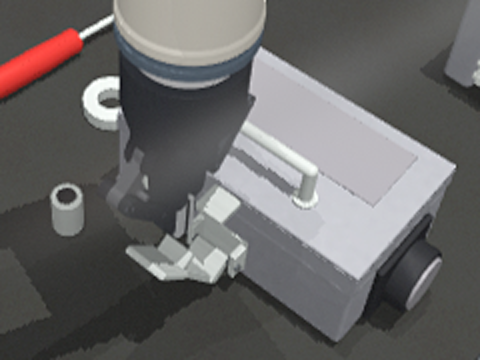

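The lever is fully out: the tab is at (125..165, 245..280), which matches the predicted swung-out position. Next, grip the handle.

>>> send_rows([
  [[0,0,0.04,0,0,0,-1],[0,0,0.04,0,0,0,0],[0.03,0.001,0.01,0,0,0,0.1],[0.03,0.001,0,0,0,0,0.1],[0.025,0.001,0,0,0,0,0.1],[0,0,-0.03,0,0,0,0.1],[0,0,-0.03,0,0,0,0.1],[0,0,-0.015,0,0,0,0.1],[0,0,-0.009,0,0,0,0.1],[0,0,0,0,0,0,0.1]],
])

```text
clock: 4.5
eef_pos: [548.8, -97.0, 135.3]
tcp_rot: [-3.14, -0.0, 1.649]
contact_force: [0.2, -0.9, -0.4]
opening: 0.554
grasp_force: 0.0
```

>>> send_rows([
  [[0,0,0,0,0,0,-1],[0,0,0,0,0,0,-1],[0,0,0,0,0,0,-1],[0,0,0,0,0,0,-1],[0,0,0,0,0,0,-1]],
], grip_force=50)

```text
clock: 5.0
eef_pos: [551.7, -97.2, 137.7]
tcp_rot: [3.136, 0.001, 1.649]
contact_force: [6.5, 1.6, -3.0]
opening: 0.092
grasp_force: 48.7
```

```bash
cat >> h.py <<'E'
def tcp(th,k=0.55,off=4.5):
    f=k*th
    return np.array([65-100*np.cos(th)+52*np.sin(th)+off*np.sin(f),0,80+100*np.sin(th)+52*np.cos(th)+off*np.cos(f)])
def rows(ths,k=0.55,yaw=0.077):
    for a,b in zip(ths,ths[1:]):
        d=(tcp(b,k)-tcp(a,k))/1000; w=k*(b-a)
        print([round(v,4) for v in (d[0]*np.cos(yaw),d[0]*np.sin(yaw),d[2],-w*np.sin(yaw),w*np.cos(yaw),0)],round(b,2))
E
python3 -c "
from h import *
rows([0,.03,.06,.1,.15,.22,.3,.4,.5,.6,.7,.8,.9,1.0,1.1,1.2,1.3,1.4,1.5,1.57])"
```

```text
[np.float64(0.0017), np.float64(0.0001), np.float64(0.003), np.float64(-0.0013), np.float64(0.0165), 0] 0.03
[np.float64(0.0018), np.float64(0.0001), np.float64(0.0029), np.float64(-0.0013), np.float64(0.0165), 0] 0.06
[np.float64(0.0025), np.float64(0.0002), np.float64(0.0038), np.float64(-0.0017), np.float64(0.0219), 0] 0.1
[np.float64(0.0033), np.float64(0.0003), np.float64(0.0046), np.float64(-0.0021), np.float64(0.0274), 0] 0.15
[np.float64(0.005), np.float64(0.0004), np.float64(0.0062), np.float64(-0.003), np.float64(0.0384), 0] 0.22
[np.float64(0.0063), np.float64(0.0005), np.float64(0.0066), np.float64(-0.0034), np.float64(0.0439), 0] 0.3
[np.float64(0.0085), np.float64(0.0007), np.float64(0.0076), np.float64(-0.0042), np.float64(0.0548), 0] 0.4
[np.float64(0.0092), np.float64(0.0007), np.float64(0.0067), np.float64(-0.0042), np.float64(0.0548), 0] 0.5
[np.float64(0.0099), np.float64(0.0008), np.float64(0.0057), np.float64(-0.0042), np.float64(0.0548), 0] 0.6
[np.float64(0.0104), np.float64(0.0008), np.float64(0.0047), np.float64(-0.0042), np.float64(0.0548), 0] 0.7
[np.float
[... 274 characters left out ...]
loat64(-0.0042), np.float64(0.0548), 0] 1.0
[np.float64(0.0114), np.float64(0.0009), np.float64(0.0003), np.float64(-0.0042), np.float64(0.0548), 0] 1.1
[np.float64(0.0114), np.float64(0.0009), np.float64(-0.0008), np.float64(-0.0042), np.float64(0.0548), 0] 1.2
[np.float64(0.0113), np.float64(0.0009), np.float64(-0.0019), np.float64(-0.0042), np.float64(0.0548), 0] 1.3
[np.float64(0.011), np.float64(0.0009), np.float64(-0.003), np.float64(-0.0042), np.float64(0.0548), 0] 1.4
[np.float64(0.0107), np.float64(0.0008), np.float64(-0.0041), np.float64(-0.0042), np.float64(0.0548), 0] 1.5
[np.float64(0.0072), np.float64(0.0006), np.float64(-0.0035), np.float64(-0.003), np.float64(0.0384), 0] 1.57
```

>>> send_rows([
  [[0.003,0.0001,0.003,-0.001,0.016,0,-1],[0.002,0.0001,0.003,-0.001,0.016,0,-1],[0.0025,0.0002,0.004,-0.002,0.022,0,-1],[0.0033,0.0003,0.0046,-0.002,0.027,0,-1],[0.005,0.0004,0.006,-0.003,0.038,0,-1],[0.0063,0.0005,0.0066,-0.003,0.044,0,-1],[0.0085,0.0007,0.0076,-0.004,0.055,0,-1]],
])

```text
clock: 5.7
eef_pos: [578.9, -94.9, 171.1]
tcp_rot: [-2.919, -0.001, 1.649]
contact_force: [0.6, -1.4, -13.8]
opening: 0.094
grasp_force: 48.8
```

>>> send_rows([
  [[0.0092,0.0007,0.0067,-0.004,0.055,0,-1],[0.0099,0.0008,0.0057,-0.004,0.055,0,-1],[0.0104,0.0008,0.0047,-0.004,0.055,0,-1],[0.0108,0.0008,0.0037,-0.004,0.055,0,-1],[0.0111,0.0009,0.0026,-0.004,0.055,0,-1],[0.0113,0.0009,0.0015,-0.004,0.055,0,-1],[0.0114,0.0009,0.0003,-0.004,0.055,0,-1]],
])

```text
clock: 6.4
eef_pos: [653.0, -88.9, 198.8]
tcp_rot: [-2.531, -0.003, 1.647]
contact_force: [-6.5, 1.3, 10.4]
opening: 0.092
grasp_force: 49.4
```

>>> send_rows([
  [[0.0114,0.0009,-0.0008,-0.004,0.055,0,-1],[0.0113,0.0009,-0.0019,-0.004,0.055,0,-1],[0.011,0.0009,-0.003,-0.004,0.055,0,-1],[0.0107,0.0008,-0.0041,-0.004,0.055,0,-1],[0.0072,0.0006,-0.0035,-0.003,0.038,0,-1],[0,0,0,0,0,0,-1],[0,0,0,0,0,0,-1]],
])

```text
clock: 7.1
eef_pos: [706.9, -84.4, 186.2]
tcp_rot: [-2.281, -0.003, 1.647]
contact_force: [7.0, 3.0, 10.2]
opening: 0.094
grasp_force: 50.1
```

```bash
python3 -c "
from h import *
t=save('top','t3');d=save('side','s3');cv2.imwrite('pics/c3.png',np.hstack([cv2.resize(d['img'][150:390,280:520,::-1],(400,400),interpolation=2),cv2.resize(t['img'][140:300,320:480,::-1],(400,400),interpolation=2)]));print(sense()['eef_pos'],sense()['contact_force'],sense()['qpos'])
B=box((584.3,-94.5));print(tcp(1.57))
for y in(54,0,-54):print(((proj(t,B([[-11,y,96],[11,y,96]]))-[320,140])*2.5).round().tolist(),((proj(d,B([[-11,y,96],[11,y,96]]))-[280,150])*400/240).round().tolist())"
```

```text
[706.90391196 -84.41777701 186.25613332] [ 7.8715019   2.31231987 10.21952872] [-0.0710569   1.04492964  0.77874555 -0.13227983  2.16824205 -0.17391477]
[120.34089736   0.         182.96539191]
[[136.0, 211.0], [135.0, 183.0]] [[129.0, 193.0], [144.0, 180.0]]
[[206.0, 207.0], [205.0, 179.0]] [[175.0, 224.0], [190.0, 210.0]]
[[277.0, 204.0], [275.0, 176.0]] [[225.0, 257.0], [240.0, 243.0]]
```

View pics/c3.png

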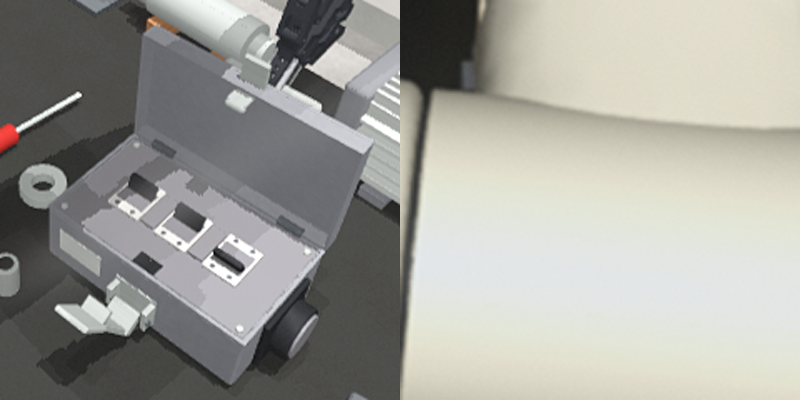

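Side crop: the lid is fully open. The left and middle toggles at (144,183) and (190,215) lean to the hinge, so they are on. The right one at (229,260) lies at the predicted "off" tip (225,257), so it is the tripped breaker. Next, release and retreat.

>>> send_rows([
  [[0,0,0,0,0,0,-0.5],[0,0,0,0,0,0,-0.5],[0,0,0,0,0,0,-0.5],[0.015,0.001,0.013,0,0,0,-0.5],[0.015,0.001,0.013,0,0,0,-0.5],[0.015,0.001,0.013,0,0,0,-0.5],[0,0,0.04,0.011,-0.14,0,-1],[0,0,0.04,0.011,-0.14,0,-1],[0,0,0.04,0.011,-0.14,0,-1],[-0.01,0,0.03,0.011,-0.14,0,-1]],
])

```text
clock: 8.2
eef_pos: [741.8, -82.0, 374.4]
tcp_rot: [-2.848, -0.004, 1.649]
contact_force: [0.2, 0.8, 0.6]
opening: 0.001
grasp_force: 0.0
```

>>> send_rows([
  [[-0.035,-0.01,0,0.011,-0.14,0,-1],[-0.035,-0.015,0,0.011,-0.14,0,-1],[-0.04,-0.015,0,0,0,0,-1],[-0.04,-0.015,0,0,0,0,-1],[-0.04,-0.015,0,0,0,0,-1],[0,0,0,0,0,0,-1]],
])

```text
clock: 8.8
eef_pos: [551.9, -151.9, 373.0]
tcp_rot: [-3.097, -0.004, 1.649]
contact_force: [0.6, 0.3, -0.5]
opening: 0.0
grasp_force: 0.0
```

>>> send_rows([
  [[-0.004,0,-0.045,0.003,-0.044,0,-1],[0,0,-0.045,0,0,0,-1],[0,0,-0.045,0,0,0,-1],[0,0,-0.045,0,0,0,-1],[0,0,-0.04,0,0,0,-1],[0,0,-0.03,0,0,0,-1],[0,0,-0.014,0,0,0,-1],[0,0,0,0,0,0,-1]],
])

```text
clock: 9.6
eef_pos: [551.6, -150.2, 106.6]
tcp_rot: [-3.14, -0.005, 1.651]
contact_force: [-0.0, -0.2, 0.1]
opening: 0.001
grasp_force: 0.0
```

```bash
python3 -c "
from h import *
d=save('side','s4');cv2.imwrite('pics/c4.png',cv2.resize(d['img'][150:390,280:520,::-1],(480,480),interpolation=2));print(sense()['eef_pos'],sense()['contact_force'])"
```

```text
[ 552.67333759 -150.55382809  108.21579378] [-0.77272531  0.07457747  0.42029895]
```

View pics/c4.png

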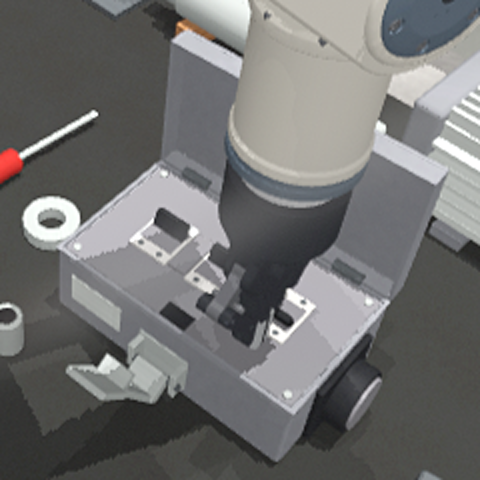

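The fingertips at (255,335) are just in front of the right toggle at (280,315), and the lid is still upright. Now push towards the hinge.

>>> send_rows([
  [[0.004,0,0,0,0,0,-1],[0.004,0,0,0,0,0,-1],[0.004,0.001,0,0,0,0,-1],[0.004,0,0,0,0,0,-1],[0.004,0.001,0,0,0,0,-1],[0.004,0,0,0,0,0,-1],[0.004,0,0,0,0,0,-1],[0.002,0,0,0,0,0,-1],[0,0,0,0,0,0,-1],[-0.02,0,0,0,0,0,-1]],
])

```text
clock: 10.65
eef_pos: [564.7, -148.9, 108.6]
tcp_rot: [3.137, -0.003, 1.652]
contact_force: [0.7, -0.4, -0.5]
opening: 0.002
grasp_force: 0.0
```

>>> send_rows([
  [[0,0,0.045,0,0,0,-1],[-0.01,-0.01,0.045,0,0,0,-1],[-0.02,-0.02,0.045,0,0,0,-1],[-0.03,-0.03,0.045,0,0,0,-1],[-0.03,-0.035,0.04,0,0,0,-1],[-0.03,-0.035,0.03,0,0,0,-1],[0,0,0,0,0,0,-1]],
])

```text
clock: 11.35
eef_pos: [456.4, -266.0, 341.1]
tcp_rot: [3.135, 0.001, 1.648]
contact_force: [0.2, 0.4, -0.5]
opening: -0.001
grasp_force: 0.0
```

```bash
python3 -c "
from h import *
d=save('side','s5');cv2.imwrite('pics/c5.png',cv2.resize(d['img'][150:390,280:520,::-1],(480,480),interpolation=2));print(sense()['eef_pos'],sense()['contact_force'])
t=save('top','t5');cv2.imwrite('pics/ct5.png',cv2.resize(t['img'][140:300,320:480,::-1],(480,480),interpolation=2))"
```

```text
[ 457.02323686 -264.22792939  339.01789508] [-0.10832492 -0.07303029 -0.09204086]
```

View pics/c5.png

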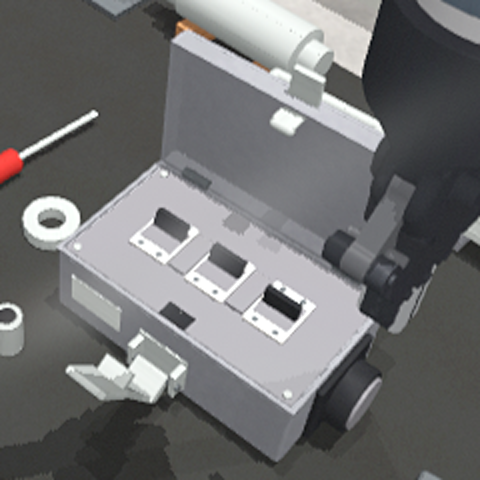

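All three appear to lean towards the hinge, but the right toggle at (284,300) shades differently. I'll measure the dark blobs relative to the predicted tips.

```bash
python3 -c "
from h import *
B=box((584.3,-94.5))
for n in('s3','s5'):
  d=dict(np.load(f'pics/{n}.npz'));g=d['img'].max(2)
  for y in(54,0,-54):
    on=proj(d,B([[11,y,96]]))[0];off=proj(d,B([[-11,y,96]]))[0];m=(on+off)/2
    u,v=m.round().astype(int);w=((g[v-14:v+15,u-14:u+15]<75)).astype(np.uint8)
    k,l,st,ce=cv2.connectedComponentsWithStats(w);i=1+st[1:,4].argmax()
    c=ce[i]+[u-14,v-14];ax=(on-off);print(n,y,st[i],((c-m)@ax/(ax@ax)).round(2))
d=dict(np.load('pics/s5.npz'));cv2.imwrite('pics/z5.png',cv2.resize(d['img'][235:325,335:455,::-1],(800,600),interpolation=2))"
```

```text
s3 54 [  9   6  13  12 101] 0.17
s3 0 [13 13 14 10 69] 0.26
s3 -54 [ 2 13 19 14 73] -0.54
s5 54 [ 9  6  7  8 25] 0.09
s5 0 [18 15  9  8 24] 0.24
s5 -54 [  5   7  19  17 162] -0.01
```

View pics/z5.png

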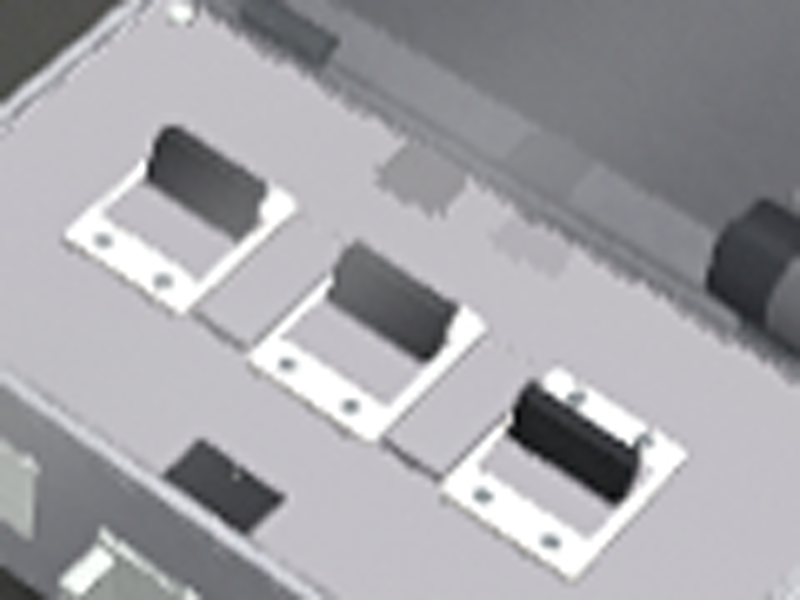

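The zoom shows both screw rows around the right toggle (580,440), so it only stands about mid-way and isn't on yet. I'll push it again, farther.

>>> send_rows([
  [[0.032,0.038,0,0,0,0,-1],[0.033,0.038,0,0,0,0,-1],[0.032,0.038,-0.02,0,0,0,-1],[0,0,-0.045,0,0,0,-1],[0,0,-0.045,0,0,0,-1],[0,0,-0.045,0,0,0,-1],[0,0,-0.045,0,0,0,-1],[0,0,-0.022,0,0,0,-1],[0,0,-0.01,0,0,0,-1],[0,0,0,0,0,0,-1]],
])

```text
clock: 12.45
eef_pos: [551.3, -149.8, 104.4]
tcp_rot: [-3.14, -0.005, 1.652]
contact_force: [0.5, -0.9, 0.3]
opening: 0.001
grasp_force: 0.0
```

>>> send_rows([
  [[0.007,0,0,0,0,0,-1],[0.007,0,0,0,0,0,-1],[0.007,0.001,0,0,0,0,-1],[0.004,0,0,0,0,0,-1],[0.004,0,0,0,0,0,-1],[0,0,0,0,0,0,-1]],
])

```text
clock: 13.05
eef_pos: [581.9, -150.0, 106.6]
tcp_rot: [3.139, -0.004, 1.651]
contact_force: [-0.5, -0.3, 0.6]
opening: 0.002
grasp_force: 0.0
```

>>> send_rows([
  [[0.003,0,0,0,0,0,-1],[0.003,0,0,0,0,0,-1],[0,0,0,0,0,0,-1]],
])

```text
clock: 13.35
eef_pos: [587.2, -150.0, 106.2]
tcp_rot: [3.14, -0.004, 1.651]
contact_force: [0.1, 0.1, 0.5]
opening: 0.001
grasp_force: 0.0
```

>>> send_rows([
  [[0.003,0,0,0,0,0,-1],[0.003,0,0,0,0,0,-1],[0,0,0,0,0,0,-1]],
])

```text
clock: 13.65
eef_pos: [588.6, -149.8, 105.7]
tcp_rot: [-3.133, -0.006, 1.652]
contact_force: [-17.8, -1.9, 12.1]
opening: -0.001
grasp_force: 10.7
```

```bash
python3 -c "
from h import *
print(sense()['eef_pos'],sense()['contact_force'])"
```

```text
[ 588.60250175 -149.77984747  105.72141982] [-17.81734438  -1.87439729  12.12390333]
```

>>> send_rows([
  [[-0.006,0,0,0,0,0,-1],[-0.01,0,0,0,0,0,-1],[-0.01,0,0.03,0,0,0,-1],[0,-0.01,0.045,0,0,0,-1],[-0.02,-0.02,0.045,0,0,0,-1],[-0.03,-0.03,0.045,0,0,0,-1],[-0.03,-0.035,0.04,0,0,0,-1],[-0.03,-0.035,0.03,0,0,0,-1],[0,0,0,0,0,0,-1]],
])

```text
clock: 14.55
eef_pos: [471.1, -267.2, 324.4]
tcp_rot: [3.135, 0.001, 1.648]
contact_force: [0.3, 0.1, -0.1]
opening: 0.001
grasp_force: 0.0
```

```bash
python3 -c "
from h import *
save('side','s6');save('top','t6');print(sense()['eef_pos'])
B=box((584.3,-94.5))
for n in('s3','s5','s6','t6'):
  d=dict(np.load(f'pics/{n}.npz'));g=d['img'].max(2)
  for y in(54,0,-54):
    on=proj(d,B([[11,y,96]]))[0];off=proj(d,B([[-11,y,96]]))[0];m=(on+off)/2
    u,v=m.round().astype(int);w=((g[v-14:v+15,u-14:u+15]<125)).astype(np.uint8)
    k,l,st,ce=cv2.connectedComponentsWithStats(w);i=1+st[1:,4].argmax() if k>1 else 0
    c=ce[i]+[u-14,v-14];ax=(on-off);print(n,y,st[i],((c-m)@ax/(ax@ax)).round(2))"
```

```text
[ 471.95310393 -264.14821465  320.79614675]
s3 54 [  0   0  29  23 406] 0.33
s3 0 [  8   5  20  19 191] 0.23
s3 -54 [  1  12  20  17 152] -0.53
s5 54 [  9   6  18  17 166] 0.22
s5 0 [  8   6  20  17 182] 0.23
s5 -54 [  5   6  20  19 184] -0.01
s6 54 [  9   6  18  17 165] 0.22
s6 0 [  8   6  20  17 182] 0.23
s6 -54 [  7   4  21  19 204] 0.22
t6 54 [ 6  7 15  7 75] 0.34
t6 0 [ 6  8 16  6 83] 0.35
t6 -54 [ 6  7 16  6 78] 0.37
```

All three toggles now read the same (0.22, 0.22, 0.22), so all are on. Next, plan the lid closing path from behind.

```bash
python3 -c "
from h import *
T=np.r_[1.57:0.16:-0.1];T=np.append(T,.16);prev=None
for th in T:
  d=105+12*(1.57-th)/1.41
  p=np.array([65-d*np.cos(th)+20*np.sin(th)+9,-72,80+d*np.sin(th)+20*np.cos(th)+17-(3 if th<1.2 else 20*(th-1.2)/.37*0)])
  w=box((584.3,-94.5))(p)[0]
  print(round(th,2),w.round(1),None if prev is None else ((w-prev)).round(1)); prev=w"
```

```text
1.57 [ 683.5 -159.1  202. ] None
1.47 [ 672.8 -159.9  204.3] [-10.6  -0.8   2.3]
1.37 [ 661.9 -160.7  205.5] [-10.9  -0.8   1.2]
1.27 [ 650.9 -161.6  205.6] [-11.   -0.9   0.1]
1.17 [ 639.8 -162.4  201.6] [-11.1  -0.9  -4. ]
1.07 [ 628.8 -163.3  199.4] [-11.   -0.8  -2.2]
0.97 [ 618.  -164.1  196.1] [-10.8  -0.8  -3.3]
0.87 [ 607.5 -164.9  191.7] [-10.5  -0.8  -4.4]
0.77 [ 597.5 -165.7  186.2] [-10.1  -0.8  -5.5]
0.67 [ 588.  -166.4  179.6] [-9.5 -0.7 -6.6]
0.57 [ 579.1 -167.1  172.1] [-8.9 -0.7 -7.5]
0.47 [ 571.  -167.7  163.6] [-8.1 -0.6 -8.5]
0.37 [ 563.7 -168.3  154.3] [-7.3 -0.6 -9.3]
0.27 [ 557.4 -168.8  144.2] [ -6.3  -0.5 -10.1]
0.17 [ 552.1 -169.2  133.5] [ -5.3  -0.4 -10.7]
0.16 [ 551.6 -169.2  132.4] [-0.5 -0.  -1.1]
```

>>> send_rows([
  [[0.02,0.01,0.025,0,0,0,-1],[0.04,0.018,0,0,0,0,-1],[0.04,0.018,0,0,0,0,-1],[0.04,0.018,0,0,0,0,-1],[0.04,0.018,0,0,0,0,-1],[0.04,0.018,0,0,0,0,-1],[0.025,0.008,0,0,0,0,-1],[0,0,-0.045,0,0,0,-1],[0,0,-0.045,0,0,0,-1],[0,0,0,0,0,0,-1]],
])

```text
clock: 15.65
eef_pos: [713.6, -152.8, 245.9]
tcp_rot: [-3.13, -0.009, 1.653]
contact_force: [-1.5, -0.4, -0.8]
opening: 0.002
grasp_force: 0.0
```

>>> send_rows([
  [[0,-0.004,-0.03,0,0,0,-1],[0,-0.003,-0.012,0,0,0,-1],[-0.01,0,0,0,0,0,-1],[-0.01,0,0,0,0,0,-1],[-0.01,0,0,0,0,0,-1],[-0.011,-0.001,0.002,0,0,0,-1],[-0.011,-0.001,0.001,0,0,0,-1],[-0.011,-0.001,0,0,0,0,-1],[-0.011,-0.001,-0.004,0,0,0,-1]],
])

```text
clock: 16.55
eef_pos: [643.0, -166.7, 213.3]
tcp_rot: [3.138, -0.003, 1.651]
contact_force: [1.5, -0.1, 2.6]
opening: -0.001
grasp_force: 1.4
```

>>> send_rows([
  [[-0.011,-0.001,-0.002,0,0,0,-1],[-0.011,-0.001,-0.003,0,0,0,-1],[-0.0105,-0.001,-0.0045,0,0,0,-1],[-0.01,-0.001,-0.0055,0,0,0,-1],[-0.0095,-0.001,-0.0065,0,0,0,-1]],
])

```text
clock: 17.05
eef_pos: [590.3, -171.5, 190.0]
tcp_rot: [3.14, -0.004, 1.651]
contact_force: [2.0, 0.0, 0.5]
opening: 0.001
grasp_force: 0.7
```

>>> send_rows([
  [[-0.009,0,-0.0095,0,0,0,-1],[-0.009,0,-0.0105,0,0,0,-1],[-0.008,0,-0.011,0,0,0,-1],[-0.007,0,-0.0115,0,0,0,-1],[-0.006,0,-0.0115,0,0,0,-1],[0,0,-0.004,0,0,0,-1],[0,0,0,0,0,0,-1]],
])

```text
clock: 17.75
eef_pos: [551.8, -171.3, 131.6]
tcp_rot: [3.141, -0.005, 1.651]
contact_force: [0.2, 0.6, 0.0]
opening: -0.001
grasp_force: 0.0
```

>>> send_rows([
  [[-0.007,0,0,0,0,0,-1],[0,0,-0.002,0,0,0,-1],[0,0,-0.002,0,0,0,-1],[0,0,-0.002,0,0,0,-1],[0,0,-0.001,0,0,0,-1]],
])

```text
clock: 18.25
eef_pos: [544.9, -171.6, 126.1]
tcp_rot: [3.141, -0.004, 1.651]
contact_force: [-6.2, 0.3, 8.9]
opening: 0.0
grasp_force: 4.6
```

>>> send_rows([
  [[0,0,-0.0015,0,0,0,-1],[0,0,-0.0015,0,0,0,-1]],
])

```text
clock: 18.45
eef_pos: [545.3, -171.6, 123.0]
tcp_rot: [3.14, -0.004, 1.651]
contact_force: [-1.5, 0.0, 2.1]
opening: 0.001
grasp_force: 1.0
```

>>> send_rows([
  [[0,0,-0.0015,0,0,0,-1],[0,0,-0.0015,0,0,0,-1]],
])

```text
clock: 18.65
eef_pos: [545.5, -171.5, 119.5]
tcp_rot: [3.139, -0.004, 1.651]
contact_force: [0.2, 1.1, -1.5]
opening: 0.001
grasp_force: 0.0
```

Possibly snapped. I'll press gently on to confirm.

>>> send_rows([
  [[0,0,-0.0015,0,0,0,-1],[0,0,-0.001,0,0,0,-1],[0,0,0,0,0,0,-1]],
])

```text
clock: 18.95
eef_pos: [545.3, -171.4, 117.1]
tcp_rot: [3.14, -0.004, 1.651]
contact_force: [-0.7, 0.3, 1.0]
opening: -0.003
grasp_force: 0.5
```

>>> send_rows([
  [[0,0,-0.001,0,0,0,-1],[0,0,0,0,0,0,-1]],
])

```text
clock: 19.15
eef_pos: [545.4, -171.5, 117.0]
tcp_rot: [3.14, -0.004, 1.651]
contact_force: [-3.1, 1.2, 11.4]
opening: -0.003
grasp_force: 5.5
```

>>> send_rows([
  [[0,0,-0.001,0,0,0,-1],[0,0,-0.0005,0,0,0,-1],[0,0,0,0,0,0,-1],[0,0,0,0,0,0,-1]],
])

```text
clock: 19.55
eef_pos: [545.5, -171.5, 116.8]
tcp_rot: [3.139, -0.004, 1.651]
contact_force: [-8.6, 2.6, 25.6]
opening: 0.002
grasp_force: 12.6
```

The lid is home: a firm stop at tip height 100 with 25 N. Now go round to the outer side of the latch tab.

>>> send_rows([
  [[0,0,0.04,0,0,0,-1],[0,0,0.045,0,0,0,-1],[-0.02,0.008,0.04,0,0,0,-1],[-0.045,0.018,0,0,0,0,-1],[-0.045,0.018,0,0,0,0,-1],[-0.045,0.018,0,0,0,0,-1],[0,0,-0.04,0,0,0,-1],[0,0,-0.045,0,0,0,-1],[0,0,-0.045,0,0,0,-1],[0,0,0,0,0,0,-1]],
])

```text
clock: 20.55
eef_pos: [386.7, -108.4, 105.7]
tcp_rot: [-3.135, -0.007, 1.651]
contact_force: [-0.7, -0.0, 0.6]
opening: -0.002
grasp_force: 0.0
```

```bash
python3 -c "
from h import *
print(sense()['eef_pos'],sense()['contact_force']);save('side','s7')"
```

```text
[ 386.66630366 -108.41892753  105.72383603] [-0.6823766  -0.04609095  0.55993456]
```

>>> send_rows([
  [[0.012,0.001,0,0,0,0,-1],[0.012,0.001,0,0,0,0,-1],[0.006,0,0.002,0,0,0,-1],[0.006,0.001,0.003,0,0,0,-1],[0.006,0,0.003,0,0,0,-1],[0.006,0.001,0.003,0,0,0,-1],[0.006,0,0.003,0,0,0,-1],[0.006,0.001,0.003,0,0,0,-1],[0.006,0,0.002,0,0,0,-1],[0,0,0,0,0,0,-1]],
])

```text
clock: 21.6
eef_pos: [458.0, -104.6, 129.3]
tcp_rot: [3.138, -0.003, 1.651]
contact_force: [0.2, -0.1, -0.5]
opening: -0.001
grasp_force: 0.0
```

>>> send_rows([
  [[0.004,0,0,0,0,0,-1],[0.004,0,0,0,0,0,-1],[0.003,0,0,0,0,0,-1],[0,0,0,0,0,0,-1]],
])

```text
clock: 22.0
eef_pos: [467.7, -104.5, 128.5]
tcp_rot: [3.14, -0.004, 1.651]
contact_force: [-0.5, 0.3, -1.1]
opening: 0.001
grasp_force: 0.0
```

>>> send_rows([
  [[0.002,0,0,0,0,0,-1],[0.002,0,0,0,0,0,-1],[0.001,0,0,0,0,0,-1],[0,0,0,0,0,0,-1]],
])

```text
clock: 22.4
eef_pos: [469.8, -104.4, 128.2]
tcp_rot: [-3.138, -0.005, 1.651]
contact_force: [-9.2, -2.2, 7.5]
opening: 0.002
grasp_force: 4.9
```

>>> send_rows([
  [[-0.01,0,0,0,0,0,-1],[-0.03,0,0,0,0,0,-1],[-0.03,0,0.04,0,0,0,-1],[-0.02,0.03,0.045,0,0,0,-1],[0,0.045,0.04,0,0,0,-1],[0,0.045,0.02,0,0,0,-1],[0,0.045,0,0,0,0,-1],[0,0.045,0,0,0,0,-1],[0,0.045,0,0,0,0,-1],[0,0,0,0,0,0,-1]],
])

```text
clock: 23.4
eef_pos: [384.7, 143.3, 261.1]
tcp_rot: [3.138, -0.006, 1.656]
contact_force: [0.2, 0.1, 0.0]
opening: 0.004
grasp_force: 0.0
```

```bash
python3 -c "
from h import *
t=save('top','t8');s=save('side','s8')
for n,a,r in (('t',t,(165,300,260,530)),('s',s,(200,390,300,490))):
  o=dict(np.load(f'pics/{n}0.npz'))['img'].astype(int); D=abs(o-a['img'].astype(int)).max(2)>40
  m=cv2.morphologyEx(D.astype(np.uint8),cv2.MORPH_OPEN,np.ones((2,2)));v0,v1,u0,u1=r
  k,l,st,ce=cv2.connectedComponentsWithStats(m[v0:v1,u0:u1]);print(n,[(x[:2]+[u0,v0]).tolist()+x[2:].tolist() for x in st[1:] if x[4]>5])
print(sense()['eef_pos'],sense()['contact_force'])"
```

```text
t []
s []
[384.46368148 139.64464364 260.67791431] [0.47622584 0.67816816 0.2695945 ]
```

The lid, latch and bystanders look the same as at the start in both views, and the robot is clear. Handing in.

```bash
python3 -c "
from rig import sign_off
print(sign_off())"
```

```text
the job is handed in; nothing more can be done
None
```

I handed the job in at about 23.5 s: the tripped right-hand breaker is back on, with all three reading on before I shut the lid. The lid is pressed home at about 26 N and the latch is locked. The final pictures show the lid, latch, tools and parts where they were at the start; the sign-off gave no verdict.

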